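# Clear the craft board and set out the paper cone

### The job

Take the scraper block from its cork mat, sweep all four clay crumbs off the raised work board into the metal trough along its side with the block, and put the block back on its mat the way it lay. Then take the tall hollow paper cone off its tile and stand it upright in the middle of the cleared board: it is thin and dents at 18 newtons from a finger, so hold it with a light grip and set it down softly, without pressing or dropping it. Do not touch the crumbs with the gripper or the cone, and leave the other things on the table where they are.

Things in the scene. Friction and masses are not known exactly. Their poses are not given: they have to be found in the camera images.
- board_top (a point): centre of the top face of the raised plywood work board, a fixed block 190 mm (x) by 220 mm (y), its top 40 mm above the table; x along the short side, y along the long side, z up; the trough lies along its -y edge
- trough (a point): centre of the inner floor of the open aluminium trough fixed to the board's -y edge: 203 mm (x) by 97 mm (y) inside, floor 5 mm and rims 38 mm above the table, the board's edge (40 mm above the table) is its fourth side; axes as board_top, from which it lies 160 mm towards -y
- mat: fixed cork mat 230 mm (x) by 110 mm (y), 4 mm thick, on the table left or right of the board; origin at the centre of its underside
- tile: fixed dark slate tile 130 x 130 x 8 mm on the table on the other side of the board; origin at the centre of its underside
- scraper: scraper block standing on the mat: black rubber sole 170 mm (x) by 44 mm (y), 16 mm thick, with a wooden grip rib 120 mm (x) by 22 mm (y) on its middle from 16 to 64 mm height; about 200 g; origin at the centre of the sole's underside, x along its length, z up
- cone: tall hollow paper cone standing on the tile, plain off-white: 150 mm high, 80 mm across the foot, tapering evenly to a blunt 16 mm tip; about 60 g; origin at the centre of the foot, z up to the tip. It dents if the fingers press on it with more than 18 N each (36 N for both together), if it is pressed on the board with more than 25 N, or if it is dropped from more than 12 mm
- chip1: one of four loose lumps of dried clay on the board, 34 x 26 x 12 mm, 14 g; origin at the centre of its underside, z up at the start, lying at any yaw within 65 mm of the middle of the board (origin)
- chip2: one of four loose lumps of dried clay on the board, 34 x 26 x 12 mm, 14 g; origin at the centre of its underside, z up at the start, lying at any yaw within 65 mm of the middle of the board (origin)
- chip3: one of four loose lumps of dried clay on the board, 34 x 26 x 12 mm, 14 g; origin at the centre of its underside, z up at the start, lying at any yaw within 65 mm of the middle of the board (origin)
- chip4: one of four loose lumps of dried clay on the board, 34 x 26 x 12 mm, 14 g; origin at the centre of its underside, z up at the start, lying at any yaw within 65 mm of the middle of the board (origin)
- dome: low rounded paper dome 60 mm high, 90 mm across, plain off-white, a bystander; origin at the centre of its underside
- jar: closed glass jar 75 mm high, 68 mm across, a bystander; origin at the centre of its underside
- bottle: white plastic paint bottle 150 mm high, 52 mm across, a bystander; origin at the centre of its underside
- tub: empty clear plastic tub 120 mm high, 90 mm across, a bystander; origin at the centre of its underside
- board: the raised work board and its trough together, one fixed body; origin at the centre of the board's underside, on the table 40 mm below board_top, axes as board_top

How it is judged:
On the way, in this order (a step that is already met when the one before it is completed fails the run):
1. the scraper block is lifted off its mat (z of scraper in the frame of mat above 0.03 m), for 0.1 s.
2. all four crumbs lie in the trough (x of chip1 in the frame of trough between -0.104 and 0.104 m and y of chip1 in the frame of trough between -0.052 and 0.055 m and z of each of chip1, chip2, chip3, chip4 in the frame of trough below 0.032 m and x of chip2 in the frame of trough between -0.104 and 0.104 m and y of chip2 in the frame of trough between -0.052 and 0.055 m and x of chip3 in the frame of trough between -0.104 and 0.104 m and y of chip3 in the frame of trough between -0.052 and 0.055 m and x of chip4 in the frame of trough between -0.104 and 0.104 m and y of chip4 in the frame of trough between -0.052 and 0.055 m), for 0.2 s.
3. the scraper block stands on its mat again, let go (x of scraper in the frame of mat between -0.035 and 0.035 m and y of scraper in the frame of mat between -0.038 and 0.038 m and z of scraper in the frame of mat below 0.01 m and angle between scraper's own z axis and vertical below 0.1 rad and angle between the x axis of scraper and the x axis of mat, either way round below 0.3 rad and contact force between scraper and the fingers below 0.1 N), for 0.2 s.
4. the cone stands upright in the middle of the board (horizontal distance between cone and board_top below 0.04 m and z of cone in the frame of board_top between -0.005 and 0.006 m and angle between cone's own z axis and vertical below 0.08 rad), for 0.2 s.
At the end, for the whole second after the job is handed in: All crumbs are in the trough (at most 32 mm above its floor); the scraper stands on its mat, within 35 mm (x) and 38 mm (y) of its centre and 0.3 rad of its length; the cone stands upright (tilt under 0.08 rad) on the board within 40 mm of its middle; all at rest (all of step 2 and all of step 4 and x of scraper in the frame of mat between -0.035 and 0.035 m and y of scraper in the frame of mat between -0.038 and 0.038 m and z of scraper in the frame of mat below 0.01 m and angle between scraper's own z axis and vertical below 0.1 rad and angle between the x axis of scraper and the x axis of mat, either way round below 0.3 rad and linear speed of each of cone, scraper, chip1, chip2, chip3, chip4 below 0.02 m/s); the robot touches nothing.
It fails at once if the fingers squeeze the cone with more than 36 N in all (18 N a finger) (contact force between cone and the fingers above 36 N).
It fails at once if the cone meets the board with more than 25 N (contact force between cone and board above 25 N).
It fails at once if the cone is dropped on the board (over 0.5 m/s within 20 mm of its top) (linear speed of cone above 0.5 m/s and z of cone in the frame of board_top below 0.02 m and horizontal distance between cone and board_top below 0.07 m).
It fails at once if the robot or the cone touches a crumb (over 1 N) (contact force between any of chip1, chip2, chip3, chip4 and the fingers above 1 N or contact force between any of chip1, chip2, chip3, chip4 and the arm above 1 N or contact force between any of chip1, chip2, chip3, chip4 and cone above 1 N).
It fails at once if a bystander (dome, jar, bottle, tub) is moved by more than 20 mm (distance of any of dome, jar, bottle, tub from where it was at the start of the episode above 0.02 m).
It also fails if it takes over 67 s, if anything falls off the work surface, if the arm or the gripper's body presses on something with over 40 N, if the wrist force passes 120 N, or if a joint passes its speed limit or range.

### The arm

A 6-joint arm with a two-finger parallel gripper is mounted at the origin on the work surface. World frame = base frame: x ahead of the robot, y to its left, z up, the work surface at z = 0. Lengths are in m, angles in rad, forces in N, time in s.
With the tool pointing down it reaches from about 0.4 to 0.925 m from the base axis. Payload 12.5 kg.
Tool frame: the origin (TCP) lies between the finger pads; the fingertips stand 25 mm ahead of it and the grasp point (between the pads) lies 6 mm ahead of it; z points along the fingers, y is the line along which they close (so a half turn about z gives the same grasp; the last joint's range is limited). The gripper opens to 95 mm and grips with 3 to 60 N. Pads are 20 mm wide; open, the fingers measure 119 mm over their backs; the gripper's body (75 mm by 180 mm) begins 59 mm behind the grasp point.
Start: joints at [-1.302, 0.491, 1.559, -0, 1.092, -0.106], TCP at [0.229, -0.582, 0.24] pointing down, gripper open.
Joint ranges: [-3.1, 3.1], [-0.84, 2.19], [0.05, 2.79], [-1.13, 4.28], [0.06, 2.93], [-2.69, 2.69]. Speed limits (rad/s): [2.22, 2.22, 2.79, 3.14, 3.14, 3.14].

### API

Orientations are given as a 3x3 rotation matrix whose columns are the frame's x, y, z axes.
In Python, from bench import robot, vision gives the robot as it stands. The module is installed in compiled form; this text tells all that it offers.
- The arm moves only by the tool servo_tool, never from a script. Its argument "increments" is a list of rows, each a list of 7 numbers: the shift along the tool's x, y, z in m, then the turn, a rotation vector about the tool's x, y, z in rad, then the gripper's target within -1 to 1 (shut at 1, half-way at 0, fully open at -1). In form: [[tx, ty, tz, wx, wy, wz, claw], ...]. A call has 1 to 8 rows; each row shifts and turns the commanded pose from where the row before left it, along the tool's axes as they then stand; what a row does not reach is not made up. A row lasts 1/12 s, in which the tool goes at most 41.7 mm and 7.16 degrees, less where a joint would pass 70% of its speed; a pose out of reach is approached as far as the arm can. A call is refused whole if a number of a shift passes 0.0417 or a number of a turn 0.125, either way. A call with a gripper value outside its range is refused whole. The fingers move at their own pace and stop on an object; "grip_force" is the grip in N (left out, the last holds). Time passes only in rows, so rows that do not move let the fingers close. It gives the time, the measured TCP pose, the force, the opening and the grip force at its end, in the units of the state.
- robot.get_state(): the state, without advancing time (a new reading comes with each control period).
- vision.grab_frame(name): name is "scene" or "top" or "wrist"; returns (picture, depth): 400x640x3 uint8, red, green, blue; 400x640 float32, m along the optical axis (not along the pixel's ray), 0 where there is no reading.
- vision.camera_model(name): a dict with "camera_matrix" (3x3 intrinsics, pixels), "rvec" (rotation vector, rad) and "tvec" (3), from world to camera coordinates, as OpenCV has them. Camera axes: x right, y down, z forward; pixel columns grow to the right and rows downward; lengths in m; the calibration is good to about 2 mm. The wrist camera is an equidistant fisheye: a pixel r from the principal point sees the ray r / f radians off the axis. A picture is of the moment at which its call begins: read the wrist's pose just before it. camera_model takes no time and is no camera call; for the wrist camera it gives the pose at the moment of the call.
- robot.job_done(): hands the job in; it is judged then, once.
The state is a dict: "clock": time; "q": joint angles; "joint_vel": joint speeds; "tau": joint torques, N m; "tool_pos": TCP position; "ee_rot": TCP orientation; "ft_force": force on the tool from outside, world axes, zero at the start; "wrist_torque": the same for the moment, N m; "opening": finger opening in m; "grip_force": force on a finger pad.
Only numpy, scipy, OpenCV 4.12 (cv2) and the standard library are available. Lean on these libraries where they do the work, as an engineer would, in place of code of your own. Each camera call takes 0.05 s, during which the arm holds its last target. There are 200 camera calls.

## Working session

There is one attempt and no reset: what is moved stays moved. The work goes in short steps, Python scripts to look and compute and a tool call to move; the robot and the scene stay as the last step left them, time stands still between calls to the robot, and variables do not carry over. Pictures are saved under pics/ and viewed, at most 10 in all, crops included, and the job is handed in when it is done.

Besides the shell and the picture viewer there is one more tool, called after "Emit:" by a JSON object that holds its "name" and its "arguments". servo_tool: Moves the arm, as the interface text tells. Its arguments: {"type":"object","properties":{"increments":{"type":"array","items":{"type":"array","items":{"type":"number"}}},"grip_force":{"type":"number"}},"required":["increments"]}

```bash
mkdir -p pics
cat > h.py <<'E'
import numpy as np, cv2
from bench import robot, vision
def grab(n):
    m=vision.camera_model(n); p,d=vision.grab_frame(n); return p,d,m
def cloud(d,m):
    K=np.array(m["camera_matrix"]);R=cv2.Rodrigues(np.array(m["rvec"],float))[0];t=np.array(m["tvec"],float).ravel()
    v,u=np.mgrid[:d.shape[0],:d.shape[1]]
    c=np.stack([(u-K[0,2])/K[0,0]*d,(v-K[1,2])/K[1,1]*d,d],-1)
    return (c-t)@R
E
python3 - <<'E'
from h import *
for n in("top","scene"):
    p,d,m=grab(n); cv2.imwrite(f"pics/{n}.png",p[...,::-1]); np.savez(n+".npz",p=p,d=d,X=cloud(d,m)); print(m)
s=robot.get_state(); print(s["clock"],s["tool_pos"],s["ee_rot"],s["opening"])
E
```

```text
{'camera_matrix': array([[373.72515   ,   0.        , 323.49111867],
       [  0.        , 373.72515   , 196.93094396],
       [  0.        ,   0.        ,   1.        ]]), 'rvec': array([ 2.12647715, -2.10199763,  0.21998343]), 'tvec': array([-0.013676  ,  0.61230535,  0.76634391])}
{'camera_matrix': array([[471.539645  ,   0.        , 321.9723944 ],
       [  0.        , 471.539645  , 196.53679284],
       [  0.        ,   0.        ,   1.        ]]), 'rvec': array([ 1.89398006,  1.16516649, -0.63580351]), 'tvec': array([-0.28897854, -0.21997155,  1.86430254])}
0.1 [ 0.22877452 -0.58141369  0.23913343] [[ 9.30577056e-01  3.66095991e-01 -2.61435622e-04]
 [ 3.66096070e-01 -9.30576589e-01  9.38138827e-04]
 [ 1.00162994e-04 -9.68721022e-04 -9.99999526e-01]] 0.09516852500765643
```

View pics/top.png

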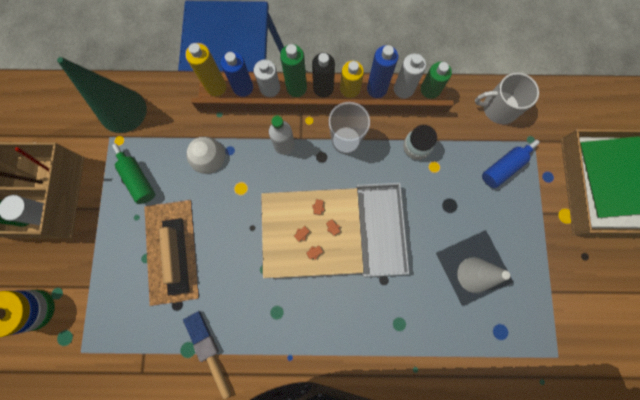

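View pics/scene.png

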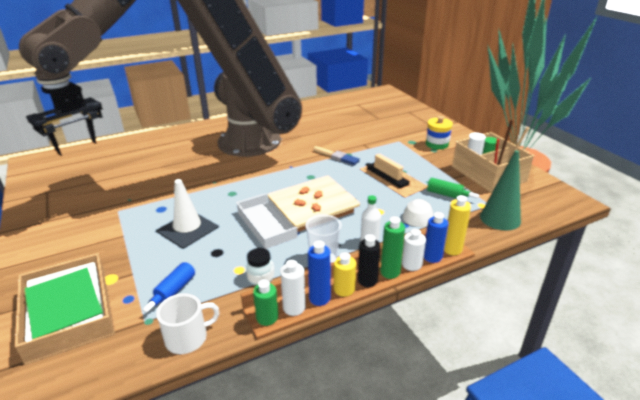

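The top view shows the board at about (312,233) with crumbs at (318,207), (334,228), (302,234) and (314,253). The trough is at (385,230), the mat and scraper at (172,253), and the tile and cone at (474,268) with the tip at (506,275). The bystanders lie along rows 120–165.

```bash
cat > m.py <<'E'
from h import *
z=np.load("top.npz");p,d,X=z["p"],z["d"],z["X"]
hsv=cv2.cvtColor(p,cv2.COLOR_RGB2HSV)
def rect(mask,name):
    Q=X[mask][:, :2]
    r=cv2.minAreaRect((Q*1000).astype(np.float32)); print(name,mask.sum(),np.round(r[0],1),np.round(r[1],1),round(r[2],1),'zmed',np.round(np.median(X[mask][:,2])*1000,1))
H=X[...,2]
v,u=np.mgrid[:400,:640]
def box(u0,u1,v0,v1): return (u>=u0)&(u<u1)&(v>=v0)&(v<v1)&(d>0)
def big(m):
    m=cv2.morphologyEx(m.astype(np.uint8),cv2.MORPH_OPEN,np.ones((3,3)))
    n,l,s,c=cv2.connectedComponentsWithStats(m); return l==1+np.argmax(s[1:,4])
rect(big(box(250,366,180,285)&(H>.033)&(H<.06)),"board")
rect(big(box(350,415,175,285)&(H<.015)&(hsv[...,1]<60)&(hsv[...,2]>120)),"troughfloor")
rect(big(box(140,205,195,310)&(H<.012)&(hsv[...,0]<25)&(hsv[...,1]>80)),"mat")
rect(big(box(140,205,195,310)&(H>.055)),"rib top")
rect(big(box(140,205,195,310)&(H>.011)&(H<.022)),"sole")
rect(big(box(430,520,225,310)&(hsv[...,2]<90)&(H<.02)),"tile")
c=box(430,530,240,310)&(H>.02)
for a,b in((.03,.05),(.06,.08),(.09,.11),(.12,.135),(.143,.16)):
    m=c&(H>a)&(H<b); rect(m,"cone%g"%a)
# crumbs
m=box(265,360,190,280)&(hsv[...,0]<12)&(hsv[...,1]>100)&(H>.03)
n,l,s,cc=cv2.connectedComponentsWithStats(m.astype(np.uint8))
for i in range(1,n):
    if s[i,4]>20: rect(l==i,"chip")
for nm,b in dict(dome=(180,225,130,175),bottle=(262,298,112,160),tub=(325,372,100,158),jar=(400,440,120,165)).items():
    mm=box(*b)&(H>.025); rect(mm,nm)
E
python3 m.py
```

```text
board 8279 [538.6  20.8] [190.3 219.9] 3.8 zmed 40.4
troughfloor 2979 [ 547.5 -140.8] [197.1  91.5] 3.9 zmed 5.5
mat 2860 [492.6 345.6] [231.2 110.7] 9.3 zmed 4.0
rib top 663 [483.3 329.8] [119.6  22.7] 10.0 zmed 67.4
sole 338 [438.2 322.2] [78.7 44.9] 9.9 zmed 19.6
tile 1936 [ 461.6 -354.2] [135.7 130.2] 25.0 zmed 8.4
cone0.03 202 [ 447.6 -339.3] [67.5 47.6] 3.1 zmed 40.1
cone0.06 188 [ 447.2 -341.1] [57.1 37. ] 5.3 zmed 70.5
cone0.09 149 [ 447.6 -343. ] [42.6 29.9] 3.5 zmed 99.2
cone0.12 98 [ 448.7 -345.3] [31.1 21.2] 0.0 zmed 127.1
cone0.143 120 [ 448.  -349.1] [19.5 19. ] 43.1 zmed 155.9
chip 111 [592.7   5.7] [30.6 21.8] 8.9 zmed 52.0
chip 117 [546.1 -27.5] [31.7 21.5] 49.6 zmed 52.0
chip 114 [532.5  41.5] [22.1 31.5] 63.6 zmed 51.9
chip 118 [491.9  12.8] [21.7 30.7] 44.9 zmed 51.9
dome 893 [723.1 276.4] [74.2 80.6] 62.5 zmed 46.8
bottle 671 [751.8  90.8] [44.9 50.7] 12.8 zmed 100.5
tub 1569 [787.5 -65.2] [125.8 112.5] 1.5 zmed 76.1
jar 816 [ 751.2 -230.2] [62.5 62.9] 5.3 zmed 74.4
```

Emit:
{"name": "servo_tool", "arguments": {"increments": [[0,0,0,0,0,0.125,-1],[0,0,0,0,0,0.125,-1],[0,0,0,0,0,0.125,-1],[0.029,-0.029,0,0,0,0,-1],[0.029,-0.029,0,0,0,0,-1],[0.029,-0.029,0,0,0,0,-1],[0.029,-0.029,0,0,0,0,-1],[0.029,-0.029,0,0,0,0,-1]], "grip_force": 40}}

```text
clock: 0.77
tool_pos: [0.3748, -0.4351, 0.2394]
ee_rot: [[1.0, -0.001, -0.0], [-0.001, -1.0, 0.0], [-0.0, -0.0, -1.0]]
ft_force: [0.9, -0.7, 0.6]
opening: 0.0949
grip_force: 0.0
```

Emit:
{"name": "servo_tool", "arguments": {"increments": [[0.029,-0.029,0,0,0,0,-1],[0.029,-0.029,0,0,0,0,-1],[0.029,-0.029,0,0,0,0,-1],[0.01,-0.04,0,0,0,0,-1],[0.01,-0.04,0,0,0,0,-1],[0.01,-0.04,0,0,0,0,-1],[0.01,-0.04,0,0,0,0,-1],[0.01,-0.04,0,0,0,0,-1]]}}

```text
clock: 1.43
tool_pos: [0.5109, -0.1477, 0.2394]
ee_rot: [[1.0, -0.0, -0.0], [-0.0, -1.0, 0.0], [-0.0, -0.0, -1.0]]
ft_force: [0.6, -0.9, 0.6]
opening: 0.0947
grip_force: 0.0
```

Emit:
{"name": "servo_tool", "arguments": {"increments": [[0,-0.041,0,0,0,0,-1],[0,-0.041,0,0,0,0,-1],[0,-0.041,0,0,0,0,-1],[0,-0.041,0,0,0,0,-1],[0,-0.041,0,0,0,0,-1],[0,-0.041,0,0,0,0,-1],[0,-0.041,0,0,0,0,-1],[0,-0.041,0,0,0,0,-1]]}}

```text
clock: 2.1
tool_pos: [0.5105, 0.1804, 0.2395]
ee_rot: [[1.0, -0.0, -0.0], [-0.0, -1.0, -0.0], [-0.0, 0.0, -1.0]]
ft_force: [0.9, -0.4, -0.3]
opening: 0.095
grip_force: 0.0
```

Emit:
{"name": "servo_tool", "arguments": {"increments": [[-0.007,-0.037,0,0,0,0,-1],[-0.007,-0.037,0,0,0,0,-1],[-0.007,-0.037,0,0,0,0,-1],[-0.007,-0.037,0,0,0,0,-1],[0,0,0,0,0,-0.087,-1],[0,0,0,0,0,-0.087,-1],[0,0,0.04,0,0,0,-1],[0,0,0.04,0,0,0,-1]]}}

```text
clock: 2.77
tool_pos: [0.4835, 0.3271, 0.1601]
ee_rot: [[0.985, 0.174, 0.004], [0.174, -0.985, 0.002], [0.004, -0.001, -1.0]]
ft_force: [1.1, 0.3, -1.7]
opening: 0.0954
grip_force: 0.0
```

Emit:
{"name": "servo_tool", "arguments": {"increments": [[0,-0.003,0.03,0,0,0,-1],[0,0,0.03,0,0,0,-1],[0,0,0.03,0,0,0,-1],[0,0,0.018,0,0,0,-1],[0,0,0,0,0,0,1],[0,0,0,0,0,0,1],[0,0,0,0,0,0,1],[0,0,0,0,0,0,1]], "grip_force": 40}}

```text
clock: 3.43
tool_pos: [0.4831, 0.3296, 0.0531]
ee_rot: [[0.985, 0.173, 0.002], [0.173, -0.985, 0.001], [0.002, -0.001, -1.0]]
ft_force: [-0.3, 0.1, 0.9]
opening: 0.074
grip_force: 0.0
```

Emit:
{"name": "servo_tool", "arguments": {"increments": [[0,0,0,0,0,0,1],[0,0,0,0,0,0,1],[0,0,0,0,0,0,1],[0,0,0,0,0,0,1]]}}

```text
clock: 3.77
tool_pos: [0.4826, 0.3293, 0.052]
ee_rot: [[0.985, 0.173, 0.001], [0.173, -0.985, 0.0], [0.001, -0.0, -1.0]]
ft_force: [-0.6, 0.1, 0.1]
opening: 0.047
grip_force: 0.0
```

Emit:
{"name": "servo_tool", "arguments": {"increments": [[0,0,0,0,0,0,1],[0,0,0,0,0,0,1],[0,0,0,0,0,0,1],[0,0,0,0,0,0,1],[0,0,0,0,0,0,1],[0,0,0,0,0,0,1]]}}

```text
clock: 4.27
tool_pos: [0.4825, 0.3293, 0.0516]
ee_rot: [[0.985, 0.173, 0.0], [0.173, -0.985, 0.0], [0.0, 0.0, -1.0]]
ft_force: [0.3, 0.1, -0.6]
opening: 0.0216
grip_force: 40.0
```

Emit:
{"name": "servo_tool", "arguments": {"increments": [[0,0,-0.03,0,0,0,1],[0,0,-0.04,0,0,0,1],[0,0,-0.03,0,0,0,1],[0,0,0,0,0,0.054,1],[0,0,0,0,0,0.054,1],[0,0,0,0,0,0,1]]}}

```text
clock: 4.77
tool_pos: [0.4824, 0.3292, 0.152]
ee_rot: [[0.998, 0.063, 0.0], [0.063, -0.998, 0.0], [0.0, -0.0, -1.0]]
ft_force: [0.3, 0.4, -1.8]
opening: 0.0218
grip_force: 40.0
```

Emit:
{"name": "servo_tool", "arguments": {"increments": [[0.0066,0.0389,0,0,0,0,1],[0.0066,0.0389,0,0,0,0,1],[0.0066,0.0389,0,0,0,0,1],[0.0066,0.0389,0,0,0,0,1],[0.0066,0.0389,0,0,0,0,1],[0.0066,0.0389,0,0,0,0,1],[0,0,0.02,0,0,0,1],[0,0,0.02,0,0,0,1]]}}

```text
clock: 5.43
tool_pos: [0.5381, 0.0966, 0.1114]
ee_rot: [[0.998, 0.064, 0.002], [0.064, -0.998, -0.0], [0.002, 0.0, -1.0]]
ft_force: [0.3, 1.0, -2.5]
opening: 0.0219
grip_force: 40.0
```

Emit:
{"name": "servo_tool", "arguments": {"increments": [[0,0,0.01,0,0,0,1],[0,0,0.008,0,0,0,1],[0,0,0.004,0,0,0,1],[0,0,0,0,0,0,1],[0,0,0,0,0,0,1]]}}

```text
clock: 5.85
tool_pos: [0.5375, 0.0994, 0.0899]
ee_rot: [[0.998, 0.067, 0.0], [0.067, -0.998, -0.0], [0.0, 0.0, -1.0]]
ft_force: [0.5, 0.3, -2.1]
opening: 0.0216
grip_force: 40.0
```

Run:
```python
from h import *
p,d,m=grab("scene"); c=cv2.resize(p[150:250,220:420],None,fx=4,fy=4,interpolation=cv2.INTER_CUBIC); cv2.imwrite("pics/s2.png",c[...,::-1])
```

```text
(no output)
```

View pics/s2.png

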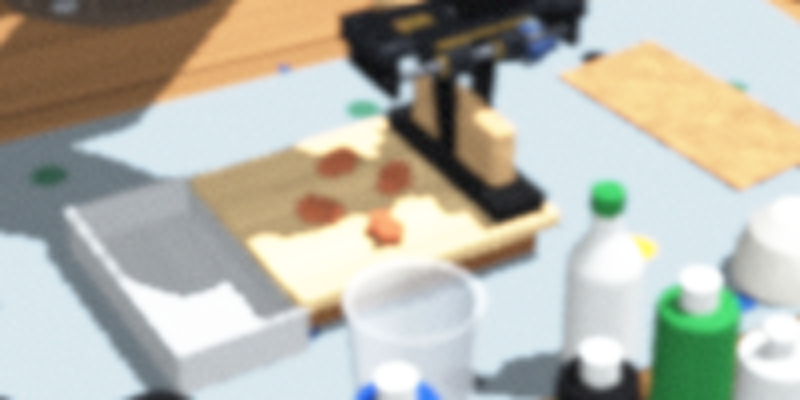

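The block is level at the far end of the board, and all four crumbs lie ahead of it. I'll sweep now.

Emit:
{"name": "servo_tool", "arguments": {"increments": [[0,0,0.001,0,0,0,1],[0,0.015,0,0,0,0,1],[0,0.015,0,0,0,0,1],[0,0.015,0,0,0,0,1],[0,0.015,0,0,0,0,1],[0,0.015,0,0,0,0,1],[0,0.015,0,0,0,0,1]]}}

```text
clock: 6.48
tool_pos: [0.5435, 0.0086, 0.0892]
ee_rot: [[0.998, 0.066, 0.001], [0.066, -0.998, -0.0], [0.001, 0.0, -1.0]]
ft_force: [-0.4, -1.0, -2.1]
opening: 0.022
grip_force: 40.0
```

Emit:
{"name": "servo_tool", "arguments": {"increments": [[0,0.015,0,0,0,0,1],[0,0.015,0,0,0,0,1],[0,0.015,0,0,0,0,1],[0,0.015,0,0,0,0,1],[0,0.015,0,0,0,0,1],[0,0.015,0,0,0,0,1],[0,0,0,0,0,0,1]]}}

```text
clock: 7.07
tool_pos: [0.5498, -0.0826, 0.0892]
ee_rot: [[0.998, 0.064, 0.002], [0.064, -0.998, -0.001], [0.002, 0.001, -1.0]]
ft_force: [-0.2, 0.1, -1.9]
opening: 0.0218
grip_force: 40.0
```

Run:
```python
from h import *
p,d,m=grab("scene"); c=cv2.resize(p[150:250,220:420],None,fx=4,fy=4,interpolation=cv2.INTER_CUBIC); cv2.imwrite("pics/s3.png",c[...,::-1])
```

```text
(no output)
```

View pics/s3.png

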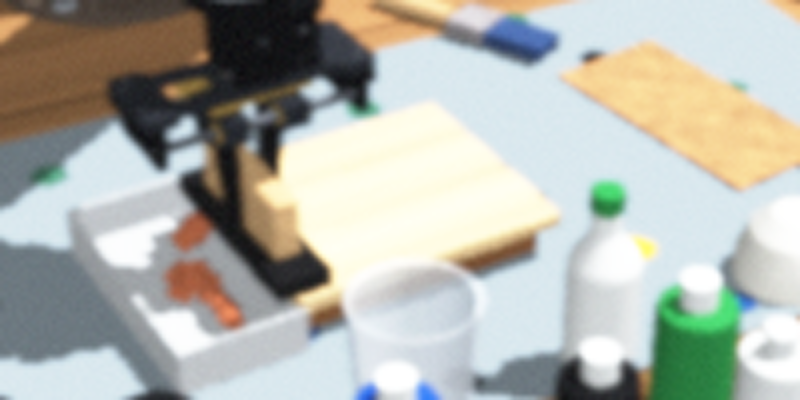

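Emit:
{"name": "servo_tool", "arguments": {"increments": [[0,0,-0.03,0,0,0,1],[0,0,-0.035,0,0,0,1],[-0.0037,-0.0378,0,0,0,0,1],[-0.0037,-0.0378,0,0,0,0,1],[-0.0037,-0.0378,0,0,0,0,1],[-0.0037,-0.0378,0,0,0,0,1],[-0.0037,-0.0378,0,0,0,0,1],[-0.0037,-0.0378,0,0,0,0,1]]}}

```text
clock: 7.78
tool_pos: [0.5111, 0.1468, 0.154]
ee_rot: [[0.998, 0.066, 0.0], [0.066, -0.998, 0.0], [0.0, -0.0, -1.0]]
ft_force: [1.0, 0.9, -2.6]
opening: 0.022
grip_force: 40.0
```

Emit:
{"name": "servo_tool", "arguments": {"increments": [[-0.0037,-0.0378,0,0,0,0,1],[-0.0037,-0.0378,0,0,0,0,1],[-0.0037,-0.0378,0,0,0,0,1],[-0.0037,-0.0378,0,0,0,0,1],[-0.0037,-0.0378,0,0,0,0,1],[0,0,0,0,0,-0.054,1],[0,0,0,0,0,-0.054,1],[0,0,0,0,0,0,1]]}}

```text
clock: 8.45
tool_pos: [0.4801, 0.333, 0.1537]
ee_rot: [[0.984, 0.178, -0.0], [0.178, -0.984, -0.0], [-0.0, 0.0, -1.0]]
ft_force: [-0.2, 0.2, -1.9]
opening: 0.0217
grip_force: 40.0
```

Run:
```python
from h import *
p,d,m=grab("top"); X=cloud(d,m);hsv=cv2.cvtColor(p,cv2.COLOR_RGB2HSV)
a=(hsv[...,0]<12)&(hsv[...,1]>100)&(X[...,0]>.42)&(X[...,0]<.67)&(X[...,1]>-.22)&(X[...,1]<.15)
a[:180]=0
n,l,s,c=cv2.connectedComponentsWithStats(a.astype(np.uint8))
for i in range(1,n): 
  if s[i,4]>10: q=X[l==i]*1000; print(s[i,4],q.mean(0).round(),q.max(0).round(),q.min(0).round())
cv2.imwrite("pics/t2.png",cv2.resize(p[170:300,230:430],None,fx=3,fy=3)[...,::-1])
s=robot.get_state();print(s["tool_pos"],s["ee_rot"])
```

```text
352 [ 565. -134.   22.] [612.  -6. 875.] [ 443. -154.    1.]
108 [ 491. -109.   26.] [504. -96.  35.] [ 478. -126.    5.]
[0.48042002 0.33240824 0.15371477] [[ 9.84850963e-01  1.73402941e-01 -2.75306424e-05]
 [ 1.73402939e-01 -9.84850962e-01 -5.70715630e-05]
 [-3.70099565e-05  5.14330895e-05 -9.99999998e-01]]
```

View pics/t2.png

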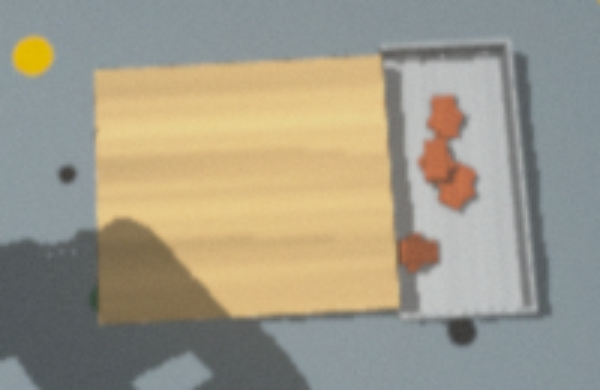

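All four crumbs are in the trough: three at about (450,150) and one leaning near the board edge at (418,252), below 35 mm. Next I'll put the block back.

Emit:
{"name": "servo_tool", "arguments": {"increments": [[0.002,0.003,0.03,0,0,0,1],[0,0,0.03,0,0,0,1],[0,0,0.02,0,0,0,1],[0,0,0.01,0,0,0,1],[0,0,0.006,0,0,0,1],[0,0,0.003,0,0,0,1],[0,0,0.002,0,0,0,1],[0,0,0,0,0,0,1]]}}

```text
clock: 9.17
tool_pos: [0.4841, 0.3292, 0.0533]
ee_rot: [[0.985, 0.173, 0.001], [0.173, -0.985, 0.0], [0.001, -0.0, -1.0]]
ft_force: [-0.0, -0.2, -3.1]
opening: 0.0222
grip_force: 40.0
```

Emit:
{"name": "servo_tool", "arguments": {"increments": [[0,0,0.0005,0,0,0,1],[0,0,0,0,0,0,-1],[0,0,0,0,0,0,-1],[0,0,0,0,0,0,-1],[0,0,0,0,0,0,-1],[0,0,0,0,0,0,-1],[0,0,0,0,0,0,-1],[0,0,0,0,0,0,-1]]}}

```text
clock: 9.83
tool_pos: [0.4838, 0.329, 0.0521]
ee_rot: [[0.985, 0.173, 0.0], [0.173, -0.985, -0.0], [0.0, 0.0, -1.0]]
ft_force: [0.3, 0.0, 0.6]
opening: 0.0632
grip_force: 0.0
```

Emit:
{"name": "servo_tool", "arguments": {"increments": [[0,0,0,0,0,0,-1],[0,0,0,0,0,0,-1],[0,0,-0.02,0,0,0,-1],[0,0,-0.04,0,0,0,-1],[0,0,-0.04,0,0,0,-1],[0,0,-0.04,0,0,0,-1],[0,0,-0.04,0,0,0,-1],[0,0,0,0,0,0,-1]]}}

```text
clock: 10.5
tool_pos: [0.4857, 0.3301, 0.2397]
ee_rot: [[0.985, 0.173, 0.01], [0.173, -0.985, 0.005], [0.011, -0.003, -1.0]]
ft_force: [-0.3, 0.8, 0.5]
opening: 0.0954
grip_force: 0.0
```

Emit:
{"name": "servo_tool", "arguments": {"increments": [[0,0,0,0,0,0.087,-1],[0,0,0,0,0,0.087,-1],[0,0,0,0,0,0,-1],[0,0.04,0,0,0,0,-1],[0,0.04,0,0,0,0,-1],[0,0.04,0,0,0,0,-1],[0,0.04,0,0,0,0,-1],[0,0.04,0,0,0,0,-1]]}}

```text
clock: 11.17
tool_pos: [0.4832, 0.1274, 0.2319]
ee_rot: [[1.0, 0.004, -0.0], [0.004, -1.0, -0.0], [-0.0, 0.0, -1.0]]
ft_force: [0.9, 0.2, 0.3]
opening: 0.095
grip_force: 0.0
```

Emit:
{"name": "servo_tool", "arguments": {"increments": [[0,0.04,0,0,0,0,-1],[0,0.04,0,0,0,0,-1],[0,0.04,0,0,0,0,-1],[0,0.04,0,0,0,0,-1],[0,0.04,0,0,0,0,-1],[0,0.04,0,0,0,0,-1],[0,0.04,0,0,0,0,-1],[0,0.04,0,0,0,0,-1]]}}

```text
clock: 11.83
tool_pos: [0.4832, -0.1931, 0.232]
ee_rot: [[1.0, 0.003, 0.0], [0.003, -1.0, -0.0], [0.0, 0.0, -1.0]]
ft_force: [0.9, 0.5, 1.5]
opening: 0.0949
grip_force: 0.0
```

Emit:
{"name": "servo_tool", "arguments": {"increments": [[-0.01,0.04,0,0,0,0,-1],[-0.01,0.04,0,0,0,0,-1],[-0.01,0.04,0,0,0,0,-1],[-0.006,0.038,0,0,0,0,-1],[0,0,0,0,0,0,-1],[0,0,0,0,0,0,-1]]}}

```text
clock: 12.33
tool_pos: [0.4468, -0.3506, 0.2314]
ee_rot: [[1.0, -0.001, -0.001], [-0.001, -1.0, 0.001], [-0.001, -0.001, -1.0]]
ft_force: [-0.2, 1.3, -0.5]
opening: 0.0953
grip_force: 0.0
```

```bash
python3 - <<'E'
from h import *
s=robot.get_state();print(s["tool_pos"],s["ee_rot"])
p,d,m=grab("wrist"); print(m); cv2.imwrite("pics/w1.png",p[...,::-1])
p,d,m=grab("top"); np.savez("top.npz",p=p,d=d,X=cloud(d,m))
E
python3 m.py | egrep "mat|rib|sole"
```

```text
[ 0.44683269 -0.35055515  0.2313702 ] [[ 9.99999568e-01 -7.22363967e-04 -5.84968890e-04]
 [-7.22023851e-04 -9.99999570e-01  5.81427366e-04]
 [-5.85388641e-04 -5.81004754e-04 -9.99999660e-01]]
{'camera_matrix': array([[309.70691629,   0.        , 317.97980468],
       [  0.        , 309.70691629, 203.79269144],
       [  0.        ,   0.        ,   1.        ]]), 'rvec': array([-2.07325405,  2.07396324,  0.29070491]), 'tvec': array([-0.34850218,  0.40038961,  0.50540258])}
mat 2882 [492.6 345.7] [231.1 110.4] 8.8 zmed 4.0
rib top 660 [485.  327.6] [119.6  22.9] 10.1 zmed 67.4
sole 193 [414.5 314.8] [27.  43.2] 21.0 zmed 20.0
  return _methods._mean(a, axis=axis, dtype=dtype,
  ret = ret.dtype.type(ret / rcount)
```

View pics/w1.png

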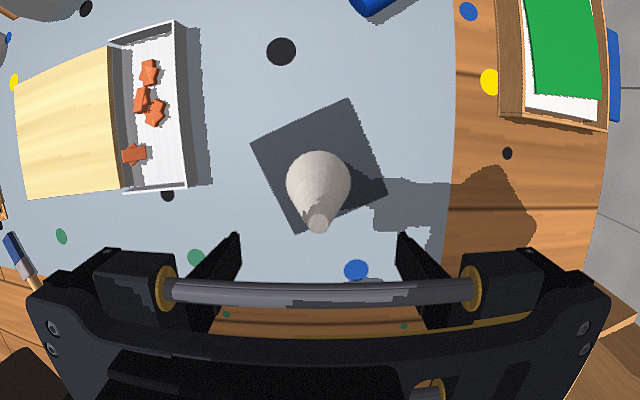

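The wrist view shows the cone tip at (318,223), centred between the fingers at (237,240) and (400,240). The scraper is back on its mat. I'll descend and close gently.

Emit:
{"name": "servo_tool", "arguments": {"increments": [[0.001,-0.001,0.035,0,0,0,-1],[0,0,0.035,0,0,0,-1],[0,0,0.025,0,0,0,-1],[0,0,0.015,0,0,0,-1],[0,0,0.007,0,0,0,-0.1],[0,0,0,0,0,0,-0.1],[0,0,0,0,0,0,-0.1],[0,0,0,0,0,0,-0.1]], "grip_force": 9}}

```text
clock: 13.1
tool_pos: [0.4492, -0.3479, 0.1164]
ee_rot: [[1.0, 0.001, 0.001], [0.001, -1.0, -0.001], [0.001, 0.001, -1.0]]
ft_force: [0.1, 0.8, -0.0]
opening: 0.0741
grip_force: 0.0
```

Emit:
{"name": "servo_tool", "arguments": {"increments": [[0,0,0,0,0,0,-0.1],[0,0,0,0,0,0,-0.05],[0,0,0,0,0,0,0],[0,0,0,0,0,0,0.03],[0,0,0,0,0,0,0.06],[0,0,0,0,0,0,0.09],[0,0,0,0,0,0,0.12],[0,0,0,0,0,0,0.15]]}}

```text
clock: 13.77
tool_pos: [0.4487, -0.3482, 0.1153]
ee_rot: [[1.0, -0.0, 0.0], [-0.0, -1.0, -0.0], [0.0, 0.0, -1.0]]
ft_force: [0.2, -1.6, 2.0]
opening: 0.0431
grip_force: 9.0
```

Emit:
{"name": "servo_tool", "arguments": {"increments": [[0,0,0,0,0,0,0.4],[0,0,0,0,0,0,0.4],[0,0,-0.004,0,0,0,0.4],[0,0,-0.008,0,0,0,0.4],[0,0,-0.012,0,0,0,0.4],[0,0,0,0,0,0,0.4]]}}

```text
clock: 14.27
tool_pos: [0.4491, -0.3484, 0.1412]
ee_rot: [[1.0, -0.0, 0.002], [-0.0, -1.0, -0.002], [0.002, 0.002, -1.0]]
ft_force: [-0.0, -0.9, 0.0]
opening: 0.0439
grip_force: 8.8
```

Run:
```python
from h import *
p,d,m=grab("scene"); c=cv2.resize(p[120:280,100:340],None,fx=3,fy=3,interpolation=cv2.INTER_CUBIC); cv2.imwrite("pics/s5.png",c[...,::-1])
print(robot.get_state()["tool_pos"])
```

```text
[ 0.4489126  -0.34818517  0.14024914]
```

View pics/s5.png

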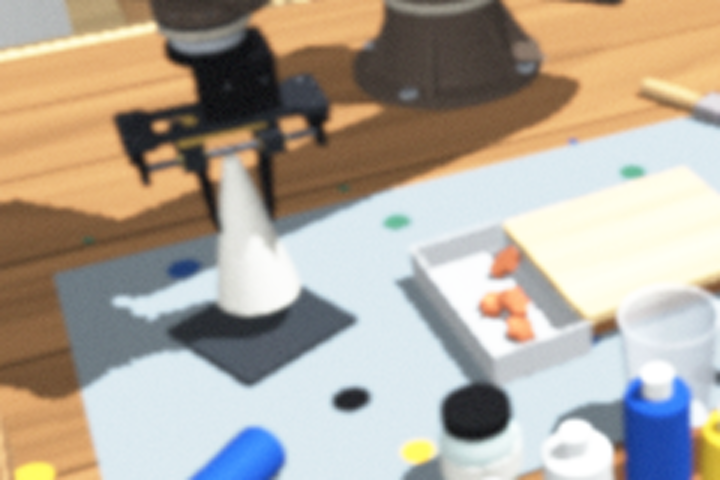

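The cone is off the tile with its foot at about (258,300). It looks slightly leaning, so I'll measure the tilt.

```bash
cat > tilt.py <<'E'
from h import *
from scipy.optimize import least_squares
s=robot.get_state();tp=s["tool_pos"];P=[]
for n in("scene","top"):
    p,d,m=grab(n);X=cloud(d,m);hsv=cv2.cvtColor(p,cv2.COLOR_RGB2HSV)
    k=(d>0)&(np.hypot(X[...,0]-tp[0],X[...,1]-tp[1])<.06)&(X[...,2]>tp[2]-.10)&(X[...,2]<tp[2]-.03)&(hsv[...,1]<70)&(hsv[...,2]>90)
    k=cv2.erode(k.astype(np.uint8),np.ones((3,3)))>0; print(n,k.sum()); P.append(X[k])
P=np.vstack(P)
def f(a):  # axis through (a0,a1) at tcp height, slope a2,a3, tip height a4 (virtual apex: r = taper*(zt-z))
    dz=P[:,2]-tp[2]; c=np.c_[a[0]+a[2]*dz,a[1]+a[3]*dz]
    return np.hypot(*(P[:,:2]-c).T)-(32/150)*(a[4]-P[:,2])
r=least_squares(f,[tp[0],tp[1],0,0,tp[2]+.09],loss="soft_l1",f_scale=.002)
a=r.x;print("axis-tcp mm",(a[:2]-tp[:2])*1e3,"slope x,y",a[2:4],"foot z",a[4]-.1875,"rms",np.sqrt((f(a)**2).mean()),tp)
print("foot xy",a[:2]+a[2:4]*(a[4]-.1875-tp[2]))
E
python3 tilt.py
```

```text
scene 412
top 65
axis-tcp mm [-0.67668893 -2.33508168] slope x,y [ 0.00354792 -0.02350391] foot z 0.029314528347866214 rms 0.0021166804816752445 [ 0.4489126  -0.34818517  0.14024914]
foot xy [ 0.44784232 -0.34791286]
```

Emit:
{"name": "servo_tool", "arguments": {"increments": [[0,0,-0.015,0,0,0,0.4],[0,0,-0.025,0,0,0,0.4],[0,0,-0.02,0,0,0,0.4],[0.003,-0.012,0,0,0,0,0.4],[0.006,-0.024,0,0,0,0,0.4],[0.007,-0.03,0,0,0,0,0.4],[0.007,-0.03,0,0,0,0,0.4],[0.007,-0.03,0,0,0,0,0.4]]}}

```text
clock: 15.08
tool_pos: [0.4783, -0.2202, 0.198]
ee_rot: [[1.0, -0.001, -0.001], [-0.001, -1.0, 0.001], [-0.001, -0.001, -1.0]]
ft_force: [0.9, -0.6, -0.1]
opening: 0.0437
grip_force: 8.8
```

Emit:
{"name": "servo_tool", "arguments": {"increments": [[0.007,-0.03,0,0,0,0,0.4],[0.007,-0.03,0,0,0,0,0.4],[0.007,-0.03,0,0,0,0,0.4],[0.007,-0.03,0,0,0,0,0.4],[0.007,-0.03,0,0,0,0,0.4],[0.007,-0.03,0,0,0,0,0.4],[0.007,-0.03,0,0,0,0,0.4],[0.006,-0.021,0,0,0,0,0.4]]}}

```text
clock: 15.75
tool_pos: [0.5332, 0.0117, 0.198]
ee_rot: [[1.0, 0.001, -0.002], [0.001, -1.0, 0.0], [-0.002, -0.0, -1.0]]
ft_force: [0.9, -0.2, -0.6]
opening: 0.0438
grip_force: 8.8
```

Emit:
{"name": "servo_tool", "arguments": {"increments": [[0.004,-0.012,0.01,0,0,0,0.4],[0,0,0.01,0,0,0,0.4],[0,0,0,0,0,0,0.4],[0,0,0,0,0,0,0.4],[0,0,0,0,0,0,0.4]]}}

```text
clock: 16.17
tool_pos: [0.5374, 0.02, 0.1787]
ee_rot: [[1.0, -0.001, -0.001], [-0.001, -1.0, -0.0], [-0.001, 0.0, -1.0]]
ft_force: [-0.0, -0.9, -0.4]
opening: 0.0434
grip_force: 8.8
```

```bash
python3 tilt.py
```

```text
scene 366
top 0
axis-tcp mm [ 0.62718019 -1.65650476] slope x,y [0.00926188 0.00281792] foot z 0.06300206499930927 rms 0.002371679989472229 [0.53744504 0.01996871 0.17874642]
foot xy [0.53700021 0.01798605]
```

Emit:
{"name": "servo_tool", "arguments": {"increments": [[0,0,0.006,0,0,0,0.4],[0,0,0.006,0,0,0,0.4],[0,0,0.005,0,0,0,0.4],[0,0,0.003,0,0,0,0.4],[0,0,0.002,0,0,0,0.4],[0,0,0.001,0,0,0,0.4],[0,0,0.001,0,0,0,0.4],[0,0,0,0,0,0,0.4]]}}

```text
clock: 16.93
tool_pos: [0.5377, 0.021, 0.155]
ee_rot: [[1.0, -0.0, -0.0], [-0.0, -1.0, -0.0], [-0.0, 0.0, -1.0]]
ft_force: [-0.6, -1.0, -0.8]
opening: 0.0433
grip_force: 8.8
```

Emit:
{"name": "servo_tool", "arguments": {"increments": [[0,0,0.001,0,0,0,0.4],[0,0,0.001,0,0,0,0.4],[0,0,0.001,0,0,0,0.4],[0,0,0,0,0,0,0.4],[0,0,0,0,0,0,0.4]]}}

```text
clock: 17.35
tool_pos: [0.5377, 0.021, 0.1521]
ee_rot: [[1.0, -0.0, -0.0], [-0.0, -1.0, -0.0], [-0.0, 0.0, -1.0]]
ft_force: [-0.1, -0.3, -0.4]
opening: 0.0436
grip_force: 8.8
```

Not in contact yet, so I'll keep going down slowly.

Emit:
{"name": "servo_tool", "arguments": {"increments": [[0,0,0.001,0,0,0,0.4],[0,0,0.001,0,0,0,0.4],[0,0,0.001,0,0,0,0.4],[0,0,0,0,0,0,0.4],[0,0,0,0,0,0,0.4]]}}

```text
clock: 17.77
tool_pos: [0.5376, 0.021, 0.149]
ee_rot: [[1.0, -0.0, -0.0], [-0.0, -1.0, -0.0], [-0.0, 0.0, -1.0]]
ft_force: [0.4, -0.4, -0.8]
opening: 0.0437
grip_force: 8.8
```

Emit:
{"name": "servo_tool", "arguments": {"increments": [[0,0,0.0005,0,0,0,0.4],[0,0,0.0005,0,0,0,0.4],[0,0,0,0,0,0,0.4],[0,0,0,0,0,0,0.4]]}}

```text
clock: 18.1
tool_pos: [0.5377, 0.021, 0.1481]
ee_rot: [[1.0, -0.0, 0.0], [-0.0, -1.0, -0.0], [0.0, 0.0, -1.0]]
ft_force: [-0.7, -1.0, -0.1]
opening: 0.0436
grip_force: 8.8
```

Emit:
{"name": "servo_tool", "arguments": {"increments": [[0,0,0.0005,0,0,0,0.4],[0,0,0.0005,0,0,0,0.4],[0,0,0,0,0,0,0.4],[0,0,0,0,0,0,0.4]]}}

```text
clock: 18.43
tool_pos: [0.5379, 0.021, 0.1473]
ee_rot: [[1.0, -0.0, 0.001], [-0.0, -1.0, -0.0], [0.001, 0.0, -1.0]]
ft_force: [0.7, 1.3, 2.9]
opening: 0.0432
grip_force: 9.1
```

```bash
python3 - <<'E'
from h import *
p,d,m=grab("scene"); c=cv2.resize(p[120:250,220:420],None,fx=4,fy=4,interpolation=cv2.INTER_CUBIC); cv2.imwrite("pics/s6.png",c[...,::-1])
for i in range(4): vision.grab_frame("scene"); print(robot.get_state()["ft_force"].round(1) if hasattr(robot.get_state()["ft_force"],"round") else robot.get_state()["ft_force"])
E
python3 tilt.py
```

```text
[0.8 1.8 4.3]
[0.5 0.8 3.8]
[0.7 2.  4. ]
[1.3 1.3 4.3]
scene 353
top 0
axis-tcp mm [ 0.70802812 -2.66460262] slope x,y [ 0.01028843 -0.01798336] foot z 0.03264838329072245 rms 0.002354350848601431 [0.53785835 0.02101524 0.14731805]
foot xy [0.5373866  0.02041278]
```

View pics/s6.png

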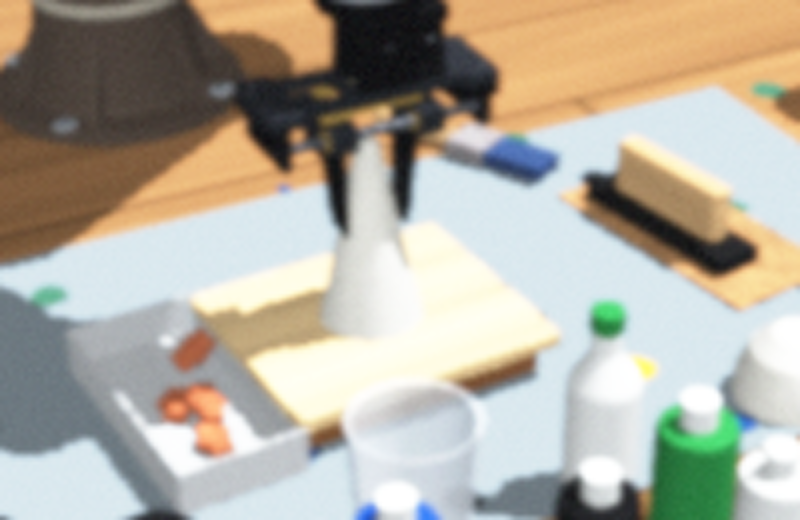

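The cone stands on the board at about (372,310) with about 4 N of contact force. I'll release it gently.

Emit:
{"name": "servo_tool", "arguments": {"increments": [[0,0,0,0,0,0,0.1],[0,0,0,0,0,0,0.05],[0,0,0,0,0,0,0],[0,0,0,0,0,0,-0.1],[0,0,0,0,0,0,-0.3],[0,0,0,0,0,0,-0.6],[0,0,0,0,0,0,-1],[0,0,0,0,0,0,-1]]}}

```text
clock: 19.45
tool_pos: [0.5376, 0.021, 0.147]
ee_rot: [[1.0, -0.0, -0.0], [-0.0, -1.0, -0.0], [-0.0, 0.0, -1.0]]
ft_force: [-0.2, 0.5, 0.4]
opening: 0.0737
grip_force: 0.0
```

Emit:
{"name": "servo_tool", "arguments": {"increments": [[0,0,0,0,0,0,-1],[0,0,0,0,0,0,-1],[0,0,-0.02,0,0,0,-1],[0,0,-0.04,0,0,0,-1],[0,0,-0.04,0,0,0,-1],[0,0,-0.04,0,0,0,-1],[0,0,-0.01,0,0,0,-1]]}}

```text
clock: 20.03
tool_pos: [0.5389, 0.021, 0.303]
ee_rot: [[1.0, -0.0, 0.008], [-0.0, -1.0, -0.001], [0.008, 0.001, -1.0]]
ft_force: [-0.5, -0.6, 0.4]
opening: 0.0957
grip_force: 0.0
```

Emit:
{"name": "servo_tool", "arguments": {"increments": [[0,0.04,0,0,0,0,-1],[0,0.04,0,0,0,0,-1],[0,0.04,0,0,0,0,-1],[0,0.04,0,0,0,0,-1],[0,0.04,0,0,0,0,-1],[0,0.04,0,0,0,0,-1],[0,0,0,0,0,0,-1],[0,0,0,0,0,0,-1]]}}

```text
clock: 20.7
tool_pos: [0.5372, -0.2208, 0.2964]
ee_rot: [[1.0, -0.003, -0.001], [-0.003, -1.0, 0.0], [-0.001, -0.0, -1.0]]
ft_force: [0.4, 0.5, 1.1]
opening: 0.0948
grip_force: 0.0
```

```bash
python3 - <<'E'
from h import *
p,d,m=grab("top"); cv2.imwrite("pics/t6.png",p[...,::-1])
p,d,m=grab("top"); np.savez("top.npz",p=p,d=d,X=cloud(d,m)); X=cloud(d,m)
k=(X[...,2]>.17)&(X[...,2]<.21)&(np.hypot(X[...,0]-.538,X[...,1]-.021)<.06);print(k.sum(),X[k].mean(0),X[k].max(0))
E
python3 m.py 2>/dev/null| egrep "mat|rib|dome|bott|tub|jar"
```

```text
129 [0.53510889 0.01997643 0.18413302] [0.54816797 0.03176852 0.19355696]
mat 2878 [492.7 345.3] [231.4 110.2] 9.0 zmed 4.0
rib top 646 [485.3 327.2] [120.1  22.3] 10.5 zmed 67.5
dome 886 [723.3 277. ] [74.9 80.2] 58.2 zmed 46.9
bottle 671 [751.6  90.7] [44.4 50.9] 15.5 zmed 100.0
tub 1570 [787.7 -63.6] [112.5 125.5] 89.8 zmed 76.6
jar 815 [ 750.6 -230.7] [63.2 63.4] 20.3 zmed 74.4
```

View pics/t6.png

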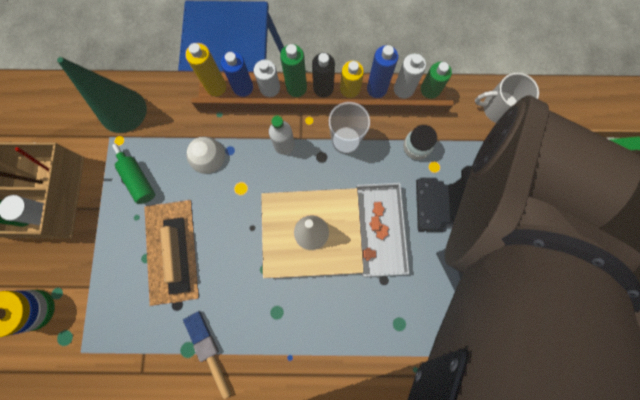

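The cone stands upright in the middle of the board at (311,232), the four crumbs are in the trough around (377,230), the scraper is on its mat at (172,253), and the bystanders have not moved.

```bash
python3 -c "
from bench import robot; print(robot.job_done())"
```

```text
the job is handed in; nothing more can be done
None
```

The job is handed in; the verdict was not shown, but the last picture has all four crumbs in the trough, the scraper back on its mat, the cone upright in the middle of the board and the bystanders unmoved.

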